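# Fit a fresh battery in the propped probe amplifier, lock its keeper and switch it on

### The arm

A 6-joint arm with a two-finger parallel gripper is mounted at the origin on a cart in front of the work surface, level with it; the furniture and walls round the work are solid. World frame = base frame: x ahead of the robot, y to its left, z up, the work surface at z = 0. Lengths are in m, angles in rad, forces in N, time in s.
With the tool pointing down it reaches from about 0.375 to 0.9 m from the base axis. Payload 3.1 kg.
Tool frame: the origin (TCP) lies midway between the tips of the shut fingers; the grasp point (between the pads) lies 19 mm behind it (grip_point_offset is the distance from the TCP to the grasp point, in m); z points along the fingers, y is the line along which they close (so a half turn about z gives the same grasp; the last joint's range is limited). The gripper opens to 87 mm and grips with 3 to 60 N. Pads are 19 mm wide; open, the fingers measure 117 mm over their backs; the gripper's body (75 mm by 190 mm) begins 51 mm behind the grasp point.
Start: joints at [-1.435, 0.527, 1.433, -0, 1.181, -0.178], TCP at [0.193, -0.594, 0.223] pointing down, gripper open.
Joint ranges: [-3.08, 3.08], [-0.75, 2.2], [0.22, 2.44], [-1.43, 4.57], [0, 2.65], [-2.85, 2.85]. Speed limits (rad/s): [2.79, 2.79, 3.14, 3.14, 3.14, 3.14].

### API

Orientations are given as a rotation vector (axis times angle).
In Python, from rig import get_state, snapshot, job_done, grip_point_offset gives the robot as it stands. The module is installed in compiled form; this text tells all that it offers.
- The arm moves only by the tool arm_command, never from a script. Its argument "deltas" is a list of rows, each an object of numbers: "tx", "ty", "tz": the shift along the tool's x, y, z in m; "twist": the turn about the tool's z in degrees; "gripper": the closure, from -1 (fully open) to 1 (shut). In form: [{"tx": .., "ty": .., "tz": .., "twist": .., "gripper": ..}, ...]. A call has 1 to 20 rows; each row is the pose to reach, as a shift and turn from the pose commanded when the call began, along the tool's axes at that moment; what a row does not reach only later rows make up. A row lasts 1/8 s, in which the tool goes at most 62.5 mm and 10.7 degrees, less where a joint would pass 70% of its speed; a pose out of reach is approached as far as the arm can. A call with a gripper value outside its range is refused whole. The fingers move at their own pace and stop on an object; the grip force is fixed at half the most. Time passes only in rows, so rows that repeat a pose let the fingers close. It gives the time, the measured TCP pose, the force, the opening and the grip force at its end, in the units of the state.
- get_state(): the state, without advancing time (a new reading comes with each control period).
- snapshot(name): name is "scene" or "side" or "wrist"; returns a dict with "img" (384x512x3 uint8, red, green, blue), "fx", "fy", "cx", "cy" (pixels), "R" (3x3) and "t" (3): a world point X has camera coordinates R X + t. Camera axes: x right, y down, z forward; pixel columns grow to the right and rows downward; lengths in m; the calibration is good to about 2 mm. A picture is of the moment at which its call begins. There is no depth.
- job_done(): hands the job in; it is judged then, once.
The state is a dict: "clock": time; "joints": joint angles; "qvel": joint speeds; "joint_torque": joint torques, N m; "eef_pos": TCP position; "tool_rot": TCP orientation; "force": force on the tool from outside, world axes, zero at the start; "wrist_torque": the same for the moment, N m; "finger_gap": opening from 0.0 (shut) to 1.0 (fully open); "grip_force": force on a finger pad.
Only numpy, scipy, OpenCV 4.12 (cv2) and the standard library are available. Lean on these libraries where they do the work, as an engineer would, in place of code of your own. Each camera call takes 0.05 s, during which the arm holds its last target. There are 200 camera calls.

### The job

Put the 9 V block battery into the bay of the propped-up probe amplifier: slide the bay's keeper up out of the way if it is shut, lay the battery flat on the bay floor with its snap terminals towards the upper end, and slide the keeper back down until it clicks over the battery. Only then nudge the power slide up past its click to switch the amplifier on, and leave the other things on the bench where they are.

Things in the scene. Friction and masses are not known exactly. Their poses are not given: they have to be found in the camera images.
- amp_panel: Face of the probe amplifier: grey flat case 170 (along the slope) x 150 x 40 mm, black rubber edges 2 mm proud, fixed, propped so that its face leans 30 degrees towards the robot. Origin: middle of the face's lower edge, in the face, 36 mm above the bench. x up the slope, y to the left, z out of the face. Besides the slides' ridges only a knob stands up, 14 mm high, at x 150, y 45 mm.
- bay (a point): Centre of the battery bay's floor, 22 mm below the face (panel x 47.5, y -28); axes as the panel's. Open pocket with upright walls, 51 mm along x, 32 mm across y. Over the middle 36 mm of its length it widens on both sides into finger notches of the same depth, 84 mm over all across y. The keeper's track begins at its upper end.
- keeper (a joint): Steel plate 40 x 22 mm sliding along panel x, nearly flush (0.8 mm proud), above the bay. 0 = shut: its lower end reaches 11 mm over the bay's upper end, 2 mm above a battery lying home; 0.012 m = open: 1 mm clear of the bay. An over-centre detent holds it at either end: 4 N to push it off, easing to nothing midway, then it snaps across by itself. Starts shut or open.
- keeper_ridge (a point): Top middle of the keeper's thumb ridge: a cross bar 5 mm thick along panel x, 22 mm wide, its top 4 mm above the face; moves with the keeper (panel x 92 mm shut, 104 open; y -28). Axes as the panel's. Flat for 25 mm on either side along x. Push its lower side up the slope to open, its upper side down the slope to shut.
- power_slide (a joint): Small grey slide, 17 x 14 mm, in a steel bezel left of the bay, nearly flush (1.4 mm proud), moving along panel x. 0 = off (lower end, where it starts), 0.008 m = on (upper end). Over-centre detent: 3 N to push it off either end, easing to nothing midway, then it snaps across.
- power_ridge (a point): Top middle of the power slide's ridge: 5 mm thick along panel x, 14 mm wide, its top 4 mm above the face; at panel x 56 mm off, 64 mm on; y 45 mm. Axes as the panel's. Nothing else stands up within 25 mm of it along x. Push its lower side up the slope to switch on.
- battery_9v: 9 V block battery, black with a tan band, 18 x 26 x 46 mm (48 with its two snap terminals), about 45 g, lying on a broad side, so 18 mm high. Origin: middle of the plain end. z along its length to the terminals (level, at the start 73 to 107 degrees left of straight ahead), x across the 18 mm, y across the 26 mm. Starts left of the organiser (low box with small compartments), behind it, or between it and the amplifier.
- battery_mid (a point): Centre of the battery's block, 23 mm from its plain end; axes as the battery's. Home in the bay it lies 9 mm above the bay floor, 13 mm below the face.
- relay: Bystander: small clear relay at the front right, 23 x 29 x 30 mm, origin under its middle; z up.
- clip_red: Bystander: small test clip lying between the amplifier and the organiser, 60 mm long, 13 mm wide, 11 mm high, origin under its middle; z up.
- fuse_tin: Bystander: flat tin 42 x 62 x 16 mm, origin under its middle; z up.
- terminator: Bystander: upright metal and black coaxial cylinder, 19 mm across, 39 mm high, origin under its middle; z up.
- tape_black: Bystander: roll of black tape lying flat, 63 mm across, 19 mm high, right of the amplifier; origin under its middle; z up.
- flux_bottle: Bystander: small capped bottle, 30 mm across, 68 mm high, behind the amplifier to the right; origin under its middle; z up.
- screwdriver_cross: Bystander: screwdriver lying at the right, 172 mm long, handle 26 mm thick, origin under its middle; z up, handle to its +y.
Things that resemble listed ones, but are neither listed nor needed, are in the scene too. What is shaped like the battery_9v but orange is not meant.

How it is judged:
By the outcome, as a careful person would: the job done as asked, in the order asked, and still so for the second after the job is handed in, with the robot touching nothing.
It also fails if it takes over 72 s, if anything falls off the work surface, if the arm or the gripper's body presses on something with over 40 N, if the wrist force passes 120 N, or if a joint passes its speed limit or range.

## Working session

There is one attempt and no reset: what is moved stays moved. The work goes in short steps, Python scripts to look and compute and a tool call to move; the robot and the scene stay as the last step left them, time stands still between calls to the robot, and variables do not carry over. Pictures are saved under pics/ and viewed, at most 10 in all, crops included, and the job is handed in when it is done.

Besides the shell and the picture viewer there is one more tool, called after "Request:" as name(argument=value, ...) on one line, values as JSON. arm_command: Moves the arm, as the interface text tells. Its arguments: {"type":"object","properties":{"deltas":{"type":"array"}},"required":["deltas"]}

```bash
mkdir -p pics; cat > h.py <<'E'
import numpy as np, cv2
from scipy.spatial.transform import Rotation as Ro
from rig import get_state, snapshot, job_done, grip_point_offset
def save(s,n,crop=None,k=1):
    im=s["img"][:,:,::-1]
    if crop: a,b,c,d=crop; im=im[b:d,a:c]
    cv2.imwrite("pics/"+n,cv2.resize(im,None,fx=k,fy=k,interpolation=cv2.INTER_CUBIC))
def ray(s,u,v):
    d=s["R"].T@np.array([(u-s["cx"])/s["fx"],(v-s["cy"])/s["fy"],1]); return -s["R"].T@s["t"],d
def onz(s,u,v,z):
    o,d=ray(s,u,v); return o+d*(z-o[2])/d[2]
def proj(s,X):
    c=s["R"]@np.array(X)+s["t"]; return np.array([s["fx"]*c[0]/c[2]+s["cx"],s["fy"]*c[1]/c[2]+s["cy"]])
E
python3 - <<'E'
from h import *
a=snapshot("scene");b=snapshot("side")
im=np.vstack([a["img"],b["img"]])
save(a,"a.png",k=1.5);save(b,"b.png",k=1.5)
for s in(a,b):print(-s["R"].T@s["t"],s["R"][2],s["fx"])
st=get_state();print(st["clock"],st["tool_rot"],st["eef_pos"],grip_point_offset)
E
```

```text
[0.88668152 0.51570013 1.34007147] [-0.22719935 -0.43148665 -0.87304051] 467.12950317441226
[ 0.51709974 -0.71036847  1.13047489] [ 0.05618957  0.51392336 -0.85599388] 454.13058375675087
0.1 [-3.10108335e+00 -4.90496677e-01 -1.17091325e-04] [ 0.19286708 -0.59380077  0.22167838] 0.0187
```

View pics/a.png

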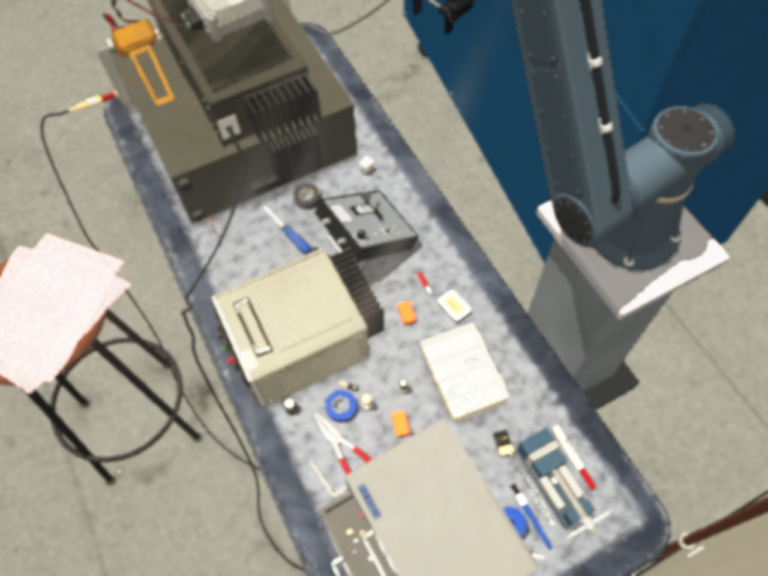

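View pics/b.png

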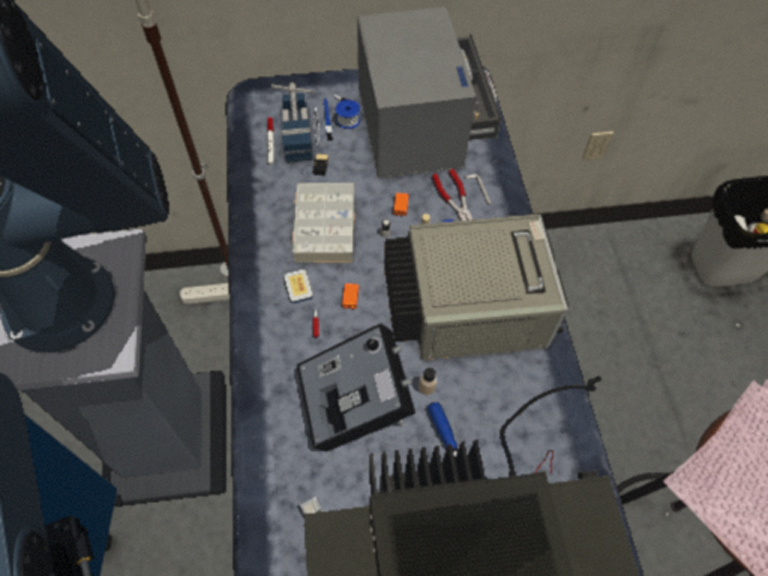

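The scene view shows candidates for the battery: black/tan at (502,442), left of the organiser, and two orange ones at (407,313) and (401,423). In the side view these are black (320,163), orange (350,295) and orange (401,204), and the amplifier is at (355,385). I choose the black/tan one and check it in a crop.

```bash
python3 - <<'E'
from h import *
b=snapshot("side");
A=cv2.resize(b["img"][90:130,190:240],(500,400),interpolation=cv2.INTER_CUBIC)[:, :300]
# crop battery and panel side by side
P=cv2.resize(b["img"][210:305,190:285],(475,475),interpolation=cv2.INTER_CUBIC)
Bt=cv2.resize(b["img"][92:130,195:230],(315,342),interpolation=cv2.INTER_CUBIC)
c=np.zeros((475,790,3),np.uint8);c[:,:475]=P;c[:342,475:]=Bt
cv2.imwrite("pics/c.png",c[:,:,::-1])
E
```

```text
(no output)
```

View pics/c.png

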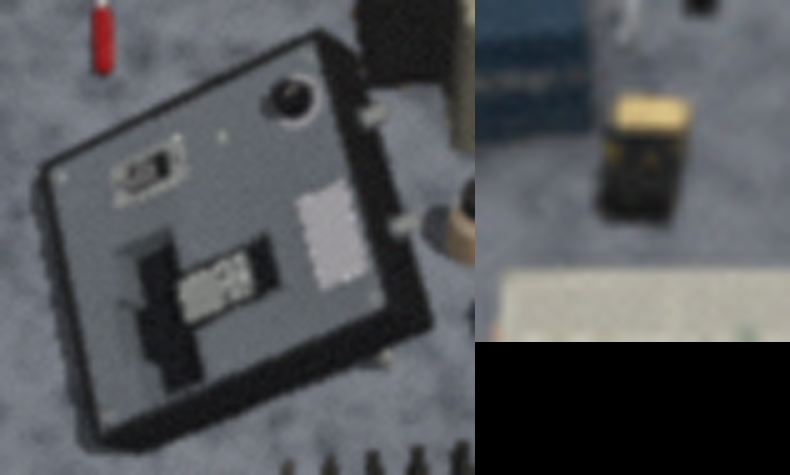

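The right half of the crop confirms the black block, with its tan band at the far (+y) end. The left half shows the panel, with face corners near (48,172), (318,38), (385,305) and (100,428), and the keeper over the bay with its track gap above, so it is shut.

```bash
python3 - <<'E'
from h import *
b=snapshot("side")
f=lambda u,v,z:onz(b,190+u/5-.4,210+v/5-.4,z)
C=np.array([f(48,172,.036),f(100,428,.036),f(318,38,.121),f(385,305,.121)]);print(C.round(4))
for i,j in((0,1),(2,3),(0,2),(1,3)):
  d=C[j]-C[i];print(np.linalg.norm(d),np.degrees(np.arctan2(d[1],d[0])))
g=lambda u,v,z:onz(b,195+(u-475)/9-.4,92+v/9-.4,z)
for p in((615,97),(690,97),(680,160),(605,220),(672,225)):print(g(*p,.018 if p[1]<200 else .009))
w=snapshot("wrist");save(w,"w0.png")
st=get_state();Rt=Ro.from_rotvec(st["tool_rot"]).as_matrix()
print(Rt.round(3));print("cam in tool",(Rt.T@(-w["R"].T@w["t"]-st["eef_pos"])).round(4),"axes rows in tool",(w["R"]@Rt).round(3),w["fx"])
E
```

```text
[[ 0.4479 -0.207   0.036 ]
 [ 0.4642 -0.3475  0.036 ]
 [ 0.5923 -0.1898  0.121 ]
 [ 0.6054 -0.3331  0.121 ]]
0.1414176724937512 -83.40046344678883
0.14394977666785733 -84.7830311835281
0.1684622965563736 6.801027906114698
0.16548394393335486 5.801037781593303
[0.51545261 0.29497322 0.018     ]
[0.54220809 0.29158967 0.018     ]
[0.53604783 0.26257613 0.018     ]
[0.50733039 0.24606144 0.009     ]
[0.53074361 0.24079784 0.009     ]
[[ 0.951  0.309 -0.   ]
 [ 0.309 -0.951  0.001]
 [ 0.    -0.001 -1.   ]]
cam in tool [ 0.0734 -0.0012 -0.1624] axes rows in tool [[ 0.001  1.     0.001]
 [-0.964  0.001 -0.265]
 [-0.265 -0.     0.964]] 268.80438564323345
```

```bash
cat >> h.py <<'E'
def panel(O,yaw):
    c,s=np.cos(np.radians(yaw)),np.sin(np.radians(yaw)); k=np.sqrt(3)/2
    return np.array(O),np.array([[c*k,-s,-c*.5],[s*k,c,-s*.5],[.5,0,k]])
def go(P,yaw,st=None):
    st=st or get_state(); R=Ro.from_rotvec(st["tool_rot"]).as_matrix()
    cur=np.degrees(np.arctan2(R[1,0],R[0,0])); tw=-(yaw-cur); tw=(tw+180)%360-180
    print("go",np.round(P,4),"t",np.round(R.T@(np.array(P)-st["eef_pos"]),4),"tw",round(tw,2))
E
python3 - <<'E'
from h import *
go([.3,-.33,.28],12);go([.52,-.28,.23],6.3)
O,R=panel([.456,-.277,.036],6.3);print(O+R@[.092,-.028,.004])
E
```

```text
go [ 0.3  -0.33  0.28] t [ 0.1834 -0.2182 -0.0577] tw 5.98
go [ 0.52 -0.28  0.23] t [ 0.4081 -0.1978 -0.0076] tw 11.68
[ 0.53627782 -0.29630737  0.0854641 ]
```

Request:
arm_command(deltas=[{"tx":0.03,"ty":-0.05,"tz":-0.02,"gripper":-1},{"tx":0.07,"ty":-0.09,"tz":-0.04,"twist":3,"gripper":-1},{"tx":0.11,"ty":-0.13,"tz":-0.058,"twist":6,"gripper":0},{"tx":0.15,"ty":-0.17,"tz":-0.058,"twist":6,"gripper":1},{"tx":0.183,"ty":-0.212,"tz":-0.058,"twist":6,"gripper":1},{"tx":0.23,"ty":-0.212,"tz":-0.05,"twist":9,"gripper":1},{"tx":0.28,"ty":-0.21,"tz":-0.04,"twist":11,"gripper":1},{"tx":0.33,"ty":-0.205,"tz":-0.03,"twist":11.7,"gripper":1},{"tx":0.37,"ty":-0.2,"tz":-0.02,"twist":11.7,"gripper":1},{"tx":0.408,"ty":-0.198,"tz":-0.01,"twist":11.7,"gripper":1},{"tx":0.408,"ty":-0.198,"tz":-0.008,"twist":11.7,"gripper":1},{"tx":0.408,"ty":-0.198,"tz":-0.008,"twist":11.7,"gripper":1},{"tx":0.408,"ty":-0.198,"tz":-0.008,"twist":11.7,"gripper":1}])

```text
validation failed for argument at $.de...
```

```bash
python3 - <<'E'
from h import *
w=snapshot("wrist");save(w,"w1.png",k=1.5)
st=get_state();print(st["clock"],st["eef_pos"],st["finger_gap"],st["joints"])
O,R=panel([.456,-.277,.036],6.3)
for q in ((0,75,0),(0,-75,0),(170,75,0),(170,-75,0),(92,-28,4),(56,45,4),(150,45,14),(22,-28,0),(73,-28,0)): print(q,(1.5*proj(w,O+R@(np.array(q)/1000))).round(0))
E
```

```text
0.3 [ 0.19292943 -0.59423599  0.22221279] 1.001835855564696 [-1.43547588e+00  5.27862137e-01  1.43305412e+00 -4.91153494e-06
  1.18137669e+00 -1.78496166e-01]
(0, 75, 0) [ -69. -294.]
(0, -75, 0) [ 165. -232.]
(170, 75, 0) [ -374. -1128.]
(170, -75, 0) [  68. -972.]
(92, -28, 4) [  25. -559.]
(56, 45, 4) [ -83. -456.]
(150, 45, 14) [-276. -990.]
(22, -28, 0) [  81. -309.]
(73, -28, 0) [  47. -475.]
```

View pics/w1.png

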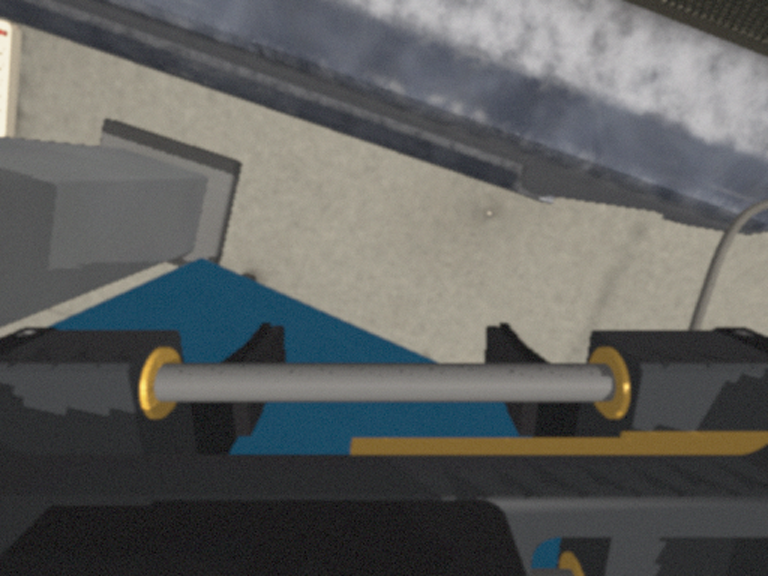

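The wrist view shows only the cart's front and floor (the move was refused, probably because one row had no twist). Sending again with complete rows.

Request:
arm_command(deltas=[{"tx":0.03,"ty":-0.05,"tz":-0.02,"twist":0,"gripper":-1},{"tx":0.07,"ty":-0.09,"tz":-0.04,"twist":3,"gripper":-1},{"tx":0.11,"ty":-0.13,"tz":-0.058,"twist":6,"gripper":0},{"tx":0.15,"ty":-0.17,"tz":-0.058,"twist":6,"gripper":1},{"tx":0.183,"ty":-0.212,"tz":-0.058,"twist":6,"gripper":1},{"tx":0.23,"ty":-0.212,"tz":-0.05,"twist":9,"gripper":1},{"tx":0.28,"ty":-0.21,"tz":-0.04,"twist":11,"gripper":1},{"tx":0.33,"ty":-0.205,"tz":-0.03,"twist":11.7,"gripper":1},{"tx":0.37,"ty":-0.2,"tz":-0.02,"twist":11.7,"gripper":1},{"tx":0.408,"ty":-0.198,"tz":-0.01,"twist":11.7,"gripper":1},{"tx":0.408,"ty":-0.198,"tz":-0.008,"twist":11.7,"gripper":1},{"tx":0.408,"ty":-0.198,"tz":-0.008,"twist":11.7,"gripper":1},{"tx":0.408,"ty":-0.198,"tz":-0.008,"twist":11.7,"gripper":1}])

```text
clock: 1.92
eef_pos: [0.519, -0.2806, 0.2309]
tool_rot: [3.137, 0.17, -0.0]
force: [0.4, 0.3, -0.0]
finger_gap: 0.006
grip_force: 0.0
```

```bash
python3 - <<'E'
from h import *
w=snapshot("wrist");save(w,"w2.png",k=1.5)
st=get_state();print(st["clock"],st["eef_pos"],st["finger_gap"],st["joints"])
O,R=panel([.456,-.277,.036],6.3)
for q in ((0,75,0),(0,-75,0),(170,75,0),(170,-75,0),(92,-28,4),(56,45,4),(150,45,14),(22,-28,0),(73,-28,0)): print(q,(1.5*proj(w,O+R@(np.array(q)/1000))).round(0))
E
```

```text
1.975 [ 0.51905663 -0.28066449  0.23105468] 0.0017564328701164594 [-6.84841070e-01  4.70490306e-01  1.51354892e+00 -1.82011544e-04
  1.15725188e+00  7.77638180e-01]
(0, 75, 0) [295. 322.]
(0, -75, 0) [454. 322.]
(170, 75, 0) [254. 154.]
(170, -75, 0) [487. 154.]
(92, -28, 4) [409. 250.]
(56, 45, 4) [320. 283.]
(150, 45, 14) [302. 193.]
(22, -28, 0) [405. 307.]
(73, -28, 0) [408. 265.]
```

View pics/w2.png

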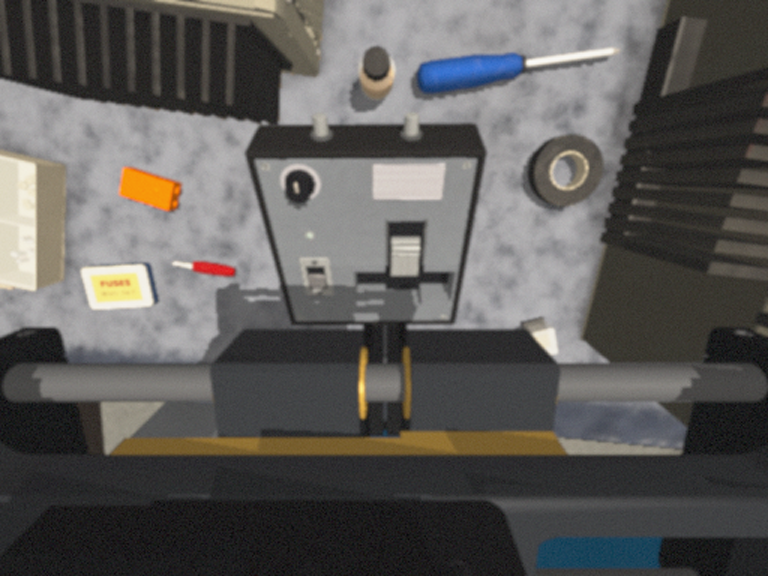

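The wrist view shows the panel with corners near (255,157), (477,157), (453,322) and (293,322). The keeper is at (405,252), the bay is below it at (410,288), and the power slide is at (316,275). A zoom will give a refined fit.

```bash
python3 - <<'E'
from h import *
w=snapshot("wrist");save(w,"w3.png",(165,80,329,220),4.8)
E
```

```text
(no output)
```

View pics/w3.png

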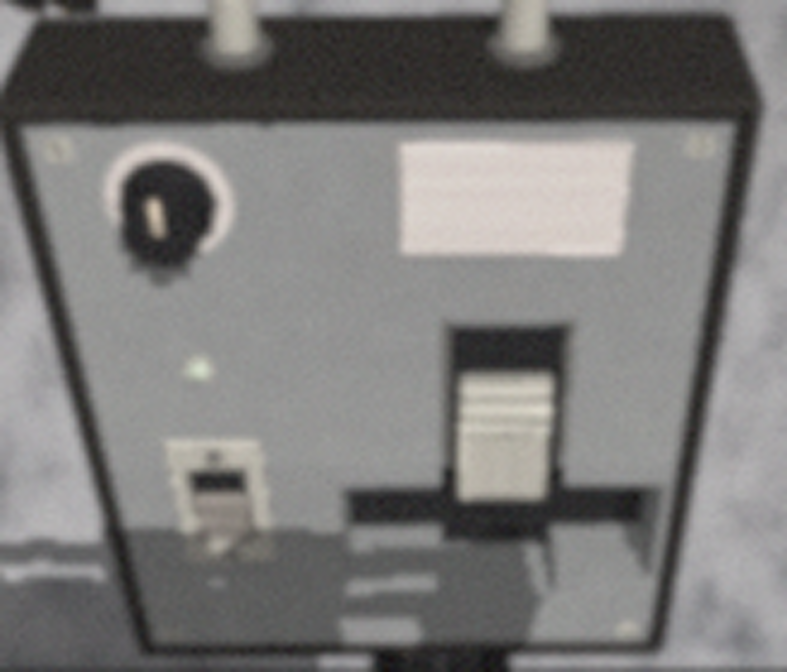

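The zoom shows keeper corners at (458,500), (547,500), (460,372) and (555,373), so it is shut. The notch's upper corners are at (345,490) and (655,490), and the knob ring is at (170,201).

```bash
python3 - <<'E'
from h import *
from scipy.optimize import least_squares
w=snapshot("wrist")
D=[(458,500,62,-17,.8),(547,500,62,-39,.8),(460,372,102,-17,.8),(555,373,102,-39,.8),(170,201,150,45,0),(345,490,65.5,14,0),(655,490,65.5,-70,0)]
uv=np.array([[165+(d[0]+.5)/4.8-.5,80+(d[1]+.5)/4.8-.5] for d in D]);X=np.array([d[2:] for d in D])/1000
def f(p):
    O,R=panel([p[0],p[1],.036],p[2]*100);return np.array([proj(w,O+R@x) for x in X]).ravel()-uv.ravel()
r=least_squares(f,[.456,-.277,.063]);print(r.x,r.fun.reshape(-1,2).round(2))
O,R=panel([r.x[0],r.x[1],.036],r.x[2]*100)
np.savez("p.npz",O=O,R=R,yaw=r.x[2]*100)
for q in((0,75,2),(0,-75,2),(170,75,2),(170,-75,2),(56,45,4)):
  print(q,((proj(w,O+R@(np.array(q)/1000))-[165,80]+.5)*4.8).round(0))
E
```

```text
[ 0.45601299 -0.27453257  0.06497873] [[ 0.27 -0.27]
 [-0.67 -0.35]
 [ 0.09  1.27]
 [-0.47  0.98]
 [ 0.03 -0.3 ]
 [-1.12 -0.55]
 [ 1.89 -0.85]]
(0, 75, 2) [145. 655.]
(0, -75, 2) [656. 653.]
(170, 75, 2) [  4. 118.]
(170, -75, 2) [753. 114.]
(56, 45, 4) [223. 525.]
```

```bash
cat >> h.py <<'E'
def pl():
    d=np.load("p.npz"); return d["O"],d["R"],float(d["yaw"])
def lead(x,y,z,sgn=1,half=.0095):
    "TCP for the leading tip edge at panel x,y,z mm; sgn +1 leading upslope"
    O,R,yaw=pl(); c=np.cos(np.radians(yaw)),np.sin(np.radians(yaw))
    P=O+R@(np.array([x,y,z])/1000)-sgn*half*np.array([*c,0]); go(P,yaw)
E
python3 - <<'E'
from h import *
for a in((82,-28,25),(82,-28,2),(103,-28,2)):lead(*a)
E
```

```text
go [ 0.5079 -0.2968  0.0987] t [-0.0131  0.0147  0.1325] tw -0.29
go [ 0.5193 -0.2955  0.0787] t [-0.0016  0.0146  0.1524] tw -0.29
go [ 0.5374 -0.2934  0.0892] t [0.0165 0.0145 0.1419] tw -0.29
```

Request:
arm_command(deltas=[{"tx":-0.005,"ty":0.0147,"tz":0.05,"twist":-0.3,"gripper":1},{"tx":-0.013,"ty":0.0147,"tz":0.1,"twist":-0.3,"gripper":1},{"tx":-0.013,"ty":0.0147,"tz":0.132,"twist":-0.3,"gripper":1},{"tx":-0.013,"ty":0.0147,"tz":0.132,"twist":-0.3,"gripper":1},{"tx":-0.007,"ty":0.0146,"tz":0.143,"twist":-0.3,"gripper":1},{"tx":-0.0016,"ty":0.0146,"tz":0.152,"twist":-0.3,"gripper":1},{"tx":-0.0016,"ty":0.0146,"tz":0.152,"twist":-0.3,"gripper":1},{"tx":-0.0016,"ty":0.0146,"tz":0.152,"twist":-0.3,"gripper":1}])

```text
clock: 3.08
eef_pos: [0.5202, -0.2949, 0.0791]
tool_rot: [3.136, 0.181, 0.001]
force: [-0.2, 0.0, -0.4]
finger_gap: 0.006
grip_force: 0.1
```

Request:
arm_command(deltas=[{"tx":0.004,"ty":0,"tz":-0.0023,"twist":0,"gripper":1},{"tx":0.007,"ty":0,"tz":-0.004,"twist":0,"gripper":1},{"tx":0.01,"ty":0,"tz":-0.0058,"twist":0,"gripper":1},{"tx":0.013,"ty":0,"tz":-0.0075,"twist":0,"gripper":1},{"tx":0.0155,"ty":0,"tz":-0.009,"twist":0,"gripper":1},{"tx":0.0165,"ty":0,"tz":-0.0095,"twist":0,"gripper":1},{"tx":0.0165,"ty":0,"tz":-0.0095,"twist":0,"gripper":1}])

```text
clock: 3.95
eef_pos: [0.5337, -0.2931, 0.087]
tool_rot: [-3.135, -0.182, 0.009]
force: [-6.3, -3.7, -2.7]
finger_gap: 0.005
grip_force: 3.5
```

```bash
python3 - <<'E'
from h import *
w=snapshot("side");save(w,"s1.png",(215,235,275,290),10)
go([.53,.10,.25],40)
O,R,y=pl()
for x in(62,74,102,114):print(x,((proj(w,O+R@[x/1000,-.028,.0008])-[215,235]+.5)*10).round(0))
E
```

```text
go [0.53 0.1  0.25] t [ 0.0409 -0.3911 -0.1627] tw -33.36
62 [119. 343.]
74 [159. 324.]
102 [254. 281.]
114 [295. 263.]
```

View pics/s1.png

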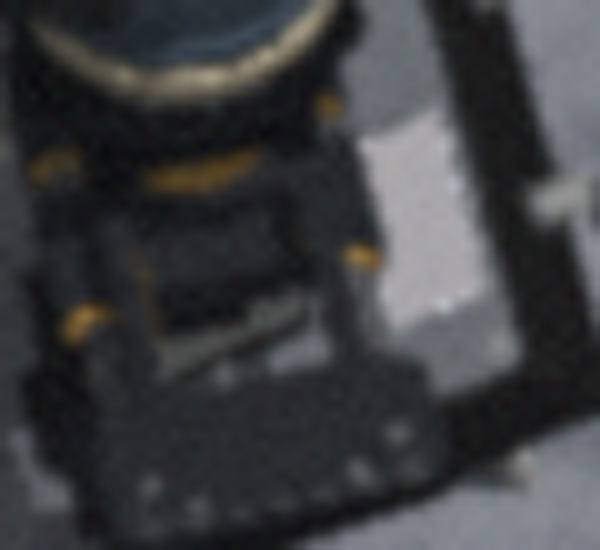

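The gripper hides the keeper in this side view, so I'll back off, lift, and check the keeper numerically.

Request:
arm_command(deltas=[{"tx":-0.005,"ty":0,"tz":0.001,"twist":0,"gripper":1},{"tx":-0.01,"ty":0,"tz":-0.02,"twist":0,"gripper":1},{"tx":-0.014,"ty":0,"tz":-0.07,"twist":0,"gripper":1},{"tx":-0.014,"ty":0,"tz":-0.12,"twist":0,"gripper":1},{"tx":-0.014,"ty":0,"tz":-0.14,"twist":0,"gripper":1},{"tx":-0.014,"ty":0,"tz":-0.14,"twist":0,"gripper":1}])

```text
clock: 4.75
eef_pos: [0.5242, -0.2955, 0.2321]
tool_rot: [3.131, 0.18, 0.01]
force: [0.1, -0.0, -1.3]
finger_gap: 0.004
grip_force: 0.0
```

```bash
cat >> h.py <<'E'
def prof(s,y,xs,z=0.8):
    O,R,_=pl(); g=cv2.GaussianBlur(cv2.cvtColor(s["img"],cv2.COLOR_RGB2GRAY),(3,3),0).astype(np.float32)
    uv=np.array([proj(s,O+R@(np.array([x,y,z])/1000)) for x in xs],np.float32)
    print(y,list(zip(xs,cv2.remap(g,uv[:,0].reshape(-1,1),uv[:,1].reshape(-1,1),1).ravel().astype(int))))
E
python3 - <<'E'
from h import *
w=snapshot("wrist");prof(w,-28,list(range(50,126,3)))
s=snapshot("side");prof(s,-28,list(range(50,126,3)))
go([.50,.20,.22],79)
E
```

```text
-28 [(50, np.int64(46)), (53, np.int64(45)), (56, np.int64(44)), (59, np.int64(43)), (62, np.int64(45)), (65, np.int64(44)), (68, np.int64(44)), (71, np.int64(58)), (74, np.int64(124)), (77, np.int64(179)), (80, np.int64(184)), (83, np.int64(183)), (86, np.int64(184)), (89, np.int64(184)), (92, np.int64(185)), (95, np.int64(186)), (98, np.int64(177)), (101, np.int64(187)), (104, np.int64(200)), (107, np.int64(183)), (110, np.int64(190)), (113, np.int64(164)), (116, np.int64(95)), (119, np.int64(134)), (122, np.int64(149)), (125, np.int64(150))]
-28 [(50, np.int64(27)), (53, np.int64(26)), (56, np.int64(25)), (59, np.int64(24)), (62, np.int64(22)), (65, np.int64(22)), (68, np.int64(35)), (71, np.int64(64)), (74, np.int64(92)), (77, np.int64(90)), (80, np.int64(78)), (83, np.int64(70)), (86, np.int64(62)), (89, np.int64(54)), (92, np.int64(45)), (95, np.int64(39)), (98, np.int64(34)), (101, np.int64(30)), (104, np.int64(28)), (107, np.int64(25)), (110, np.int64(26)), (113, np.int64(25)), (116, np.int64(27)), (119, np.int64(29)), (122, np.int64(33)), (125, np.int64(35))]
go [0.5  0.2  0.22] t [ 0.0345 -0.4935  0.0084] tw -72.41
```

```bash
python3 - <<'E'
from h import *
s=snapshot("side")
for p in((375,175),(358,20),(370,100),(385,240),(415,222),(410,340)):
  print(p,[onz(s,p[0]/1.5,p[1]/1.5,z)[:2].round(3) for z in(0,.1,.2,.3)])
g=snapshot("scene")
for p in((445,422),(350,488),(535,570),(382,325),(340,255)):
  print(p,[onz(g,p[0]/1.5,p[1]/1.5,z)[:2].round(3) for z in(0,.1,.2,.3)])
E
```

```text
(375, 175) [array([0.638, 0.235]), array([0.627, 0.151]), array([0.616, 0.067]), array([ 0.606, -0.016])]
(358, 20) [array([0.658, 0.742]), array([0.646, 0.614]), array([0.633, 0.485]), array([0.621, 0.357])]
(370, 100) [array([0.654, 0.459]), array([0.642, 0.355]), array([0.63 , 0.252]), array([0.618, 0.148])]
(385, 240) [array([0.637, 0.064]), array([ 0.626, -0.004]), array([ 0.616, -0.073]), array([ 0.605, -0.141])]
(415, 222) [array([0.704, 0.101]), array([0.687, 0.029]), array([ 0.671, -0.043]), array([ 0.654, -0.114])]
(410, 340) [array([ 0.653, -0.163]), array([ 0.641, -0.212]), array([ 0.629, -0.26 ]), array([ 0.617, -0.309])]
(445, 422) [array([0.601, 0.187]), array([0.622, 0.211]), array([0.644, 0.236]), array([0.665, 0.26 ])]
(350, 488) [array([0.822, 0.212]), array([0.827, 0.234]), array([0.832, 0.257]), array([0.837, 0.28 ])]
(535, 570) [array([0.598, 0.496]), array([0.619, 0.497]), array([0.641, 0.499]), array([0.662, 0.5  ])]
(382, 325) [array([ 0.611, -0.058]), array([ 0.632, -0.016]), array([0.652, 0.027]), array([0.673, 0.07 ])]
(340, 255) [array([ 0.613, -0.256]), array([ 0.633, -0.198]), array([ 0.654, -0.141]), array([ 0.674, -0.083])]
```

Request:
arm_command(deltas=[{"tx":-0.01,"ty":-0.04,"tz":-0.01,"twist":0,"gripper":1},{"tx":-0.01,"ty":-0.09,"tz":-0.01,"twist":-8,"gripper":1},{"tx":-0.005,"ty":-0.15,"tz":-0.01,"twist":-16,"gripper":0},{"tx":0.0,"ty":-0.21,"tz":-0.01,"twist":-24,"gripper":-1},{"tx":0.01,"ty":-0.27,"tz":-0.01,"twist":-33,"gripper":-1},{"tx":0.015,"ty":-0.33,"tz":-0.01,"twist":-42,"gripper":-1},{"tx":0.025,"ty":-0.39,"tz":0,"twist":-52,"gripper":-1},{"tx":0.035,"ty":-0.44,"tz":0.01,"twist":-61,"gripper":-1},{"tx":0.04,"ty":-0.48,"tz":0.02,"twist":-69,"gripper":-1},{"tx":0.047,"ty":-0.517,"tz":0.028,"twist":-72.4,"gripper":-1},{"tx":0.047,"ty":-0.517,"tz":0.028,"twist":-72.4,"gripper":-1},{"tx":0.047,"ty":-0.517,"tz":0.028,"twist":-72.4,"gripper":-1},{"tx":0.047,"ty":-0.517,"tz":0.028,"twist":-72.4,"gripper":-1}])

```text
clock: 6.58
eef_pos: [0.5098, 0.2233, 0.1999]
tool_rot: [-2.426, -1.996, 0.001]
force: [-0.7, -0.1, -0.0]
finger_gap: 0.993
grip_force: 0.0
```

```bash
python3 - <<'E'
from h import *
w=snapshot("wrist");st=get_state();print(st["clock"],st["eef_pos"],st["joints"].__repr__())
c=proj(w,[.524,.268,.018]).round().astype(int);print(c)
x0,y0=max(c[0]-60,0),max(c[1]-55,0);print(x0,y0);save(w,"w4.png",(x0,y0,x0+120,y0+100),6)
E
```

```text
6.625 [0.50995916 0.22331015 0.2000661 ] array([ 2.12097424e-01,  4.64165989e-01,  1.62950364e+00, -1.73015833e-04,
        1.04818192e+00,  4.06346866e-01])
[260 138]
200 83
```

View pics/w4.png

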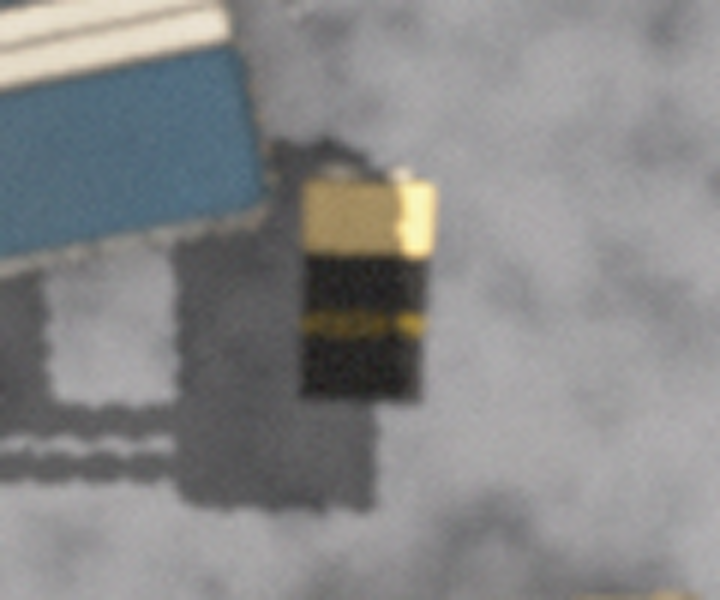

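The crop shows the black/tan battery with its block corners at (303,182), (438,182), (302,398) and (418,402), and its terminals at the top (+y) end. A blue tool comes close at (265,200), so I'll approach with a reduced opening.

```bash
python3 - <<'E'
from h import *
w=snapshot("wrist")
C=np.array([onz(w,200+(u+.5)/6-.5,83+(v+.5)/6-.5,.018) for u,v in((303,182),(438,182),(302,398),(418,402))]);print(C.round(4))
a=(C[0]+C[1])/2;b=(C[2]+C[3])/2;d=a-b;y=np.degrees(np.arctan2(d[1],d[0]));print(np.linalg.norm(d),y,np.linalg.norm(C[0]-C[1]),np.linalg.norm(C[2]-C[3]))
for i,j in((2,0),(3,1)):e=C[j]-C[i];print(np.degrees(np.arctan2(e[1],e[0])))
e=C[1]-C[0];print(np.degrees(np.arctan2(e[1],e[0]))+90)
e=C[3]-C[2];print(np.degrees(np.arctan2(e[1],e[0]))+90)
for bl in((265,205),(100,255)):print([onz(w,200+bl[0]/6,83+bl[1]/6,z)[:2].round(3) for z in(0,.03,.06)])
u=np.array([np.cos(np.radians(y)),np.sin(np.radians(y)),0]);m=a-.023*u
P=m-.004*u;P[2]=.05;go(P,y);P[2]=.003;go(P,y);print(m)
E
```

```text
[[0.5176 0.3003 0.018 ]
 [0.5448 0.295  0.018 ]
 [0.5086 0.2571 0.018 ]
 [0.5327 0.2515 0.018 ]]
0.044669969989662967 76.33999897800891 0.02774108266163956 0.024704243966540175
78.29125720169421
74.43120362521294
78.91538444120462
76.94992471925885
[array([0.509, 0.297]), array([0.51 , 0.297]), array([0.511, 0.297])]
[array([0.471, 0.293]), array([0.475, 0.294]), array([0.48 , 0.294])]
go [0.5248 0.2714 0.05  ] t [0.05   0.0052 0.1502] tw 2.54
go [0.5248 0.2714 0.003 ] t [0.05   0.0052 0.1972] tw 2.54
[0.52575475 0.27532839 0.018     ]
```

Request:
arm_command(deltas=[{"tx":0.015,"ty":0.002,"tz":0.03,"twist":1,"gripper":0},{"tx":0.04,"ty":0.005,"tz":0.07,"twist":1.5,"gripper":0},{"tx":0.05,"ty":0.005,"tz":0.11,"twist":1.5,"gripper":0},{"tx":0.05,"ty":0.005,"tz":0.15,"twist":1.5,"gripper":0},{"tx":0.05,"ty":0.005,"tz":0.16,"twist":1.5,"gripper":0},{"tx":0.05,"ty":0.005,"tz":0.16,"twist":1.5,"gripper":0},{"tx":0.05,"ty":0.005,"tz":0.175,"twist":1.5,"gripper":0},{"tx":0.05,"ty":0.005,"tz":0.188,"twist":1.5,"gripper":0},{"tx":0.05,"ty":0.005,"tz":0.196,"twist":1.5,"gripper":0},{"tx":0.05,"ty":0.005,"tz":0.197,"twist":1.5,"gripper":0},{"tx":0.05,"ty":0.005,"tz":0.197,"twist":1.5,"gripper":0}])

```text
clock: 8.05
eef_pos: [0.5244, 0.2726, 0.0031]
tool_rot: [2.45, 1.966, 0.0]
force: [-0.4, 0.3, 0.3]
finger_gap: 0.5
grip_force: 0.0
```

```bash
python3 - <<'E'
from h import *
st=get_state();print(st["clock"],st["eef_pos"],st["force"],st["finger_gap"]);go([.5248,.2714,.003],77.5)
E
```

```text
8.05 [0.52439325 0.27258789 0.00305221] [-0.35942652  0.34594135  0.25697158] 0.5002194280115784
go [0.5248 0.2714 0.003 ] t [-0.0011  0.0007  0.0001] tw -0.02
```

Request:
arm_command(deltas=[{"tx":-0.001,"ty":0,"tz":0,"twist":0,"gripper":0.3},{"tx":-0.001,"ty":0,"tz":0,"twist":0,"gripper":1},{"tx":-0.001,"ty":0,"tz":0,"twist":0,"gripper":1},{"tx":-0.001,"ty":0,"tz":0,"twist":0,"gripper":1},{"tx":-0.001,"ty":0,"tz":0,"twist":0,"gripper":1},{"tx":-0.001,"ty":0,"tz":-0.01,"twist":0,"gripper":1},{"tx":-0.001,"ty":0,"tz":-0.04,"twist":0,"gripper":1},{"tx":-0.001,"ty":0,"tz":-0.09,"twist":0,"gripper":1},{"tx":-0.001,"ty":0,"tz":-0.14,"twist":0,"gripper":1},{"tx":-0.001,"ty":0,"tz":-0.19,"twist":0,"gripper":1},{"tx":-0.001,"ty":0,"tz":-0.2,"twist":0,"gripper":1},{"tx":-0.001,"ty":0,"tz":-0.2,"twist":0,"gripper":1}])

```text
clock: 9.55
eef_pos: [0.5239, 0.2715, 0.2036]
tool_rot: [2.45, 1.966, 0.001]
force: [0.1, -0.1, -1.3]
finger_gap: 0.306
grip_force: 29.9
```

```bash
python3 - <<'E'
from h import *
w=snapshot("wrist");st=get_state();print(st["clock"],st["eef_pos"],st["finger_gap"],st["grip_force"])
R=Ro.from_rotvec(st["tool_rot"]).as_matrix()
# tan band in tool coords: find tan mask near the fingers, project to plane through the battery top
def px(q): return proj(w,st["eef_pos"]+R@(np.array(q)/1000)).round(1)
for q in((27,0,-15),(27,0,3),(-19,0,-15),(27,13,-15),(27,-13,-15),(10,0,-15)):print(q,px(q))
h=cv2.cvtColor(w["img"],cv2.COLOR_RGB2HSV);m=((h[:,:,0]>15)&(h[:,:,0]<32)&(h[:,:,1]>90)&(h[:,:,2]>120)).astype(np.uint8)
n,_,s,c=cv2.connectedComponentsWithStats(m)
for i in range(1,n):
  if s[i,4]>60:print(s[i],c[i].round(1))
save(w,"w5.png",(160,130,352,274),4)
E
```

```text
9.6 [0.52311136 0.27126828 0.20218785] 0.30017334973280607 29.859862625598907
(27, 0, -15) [254.6 200. ]
(27, 0, 3) [254.7 191.6]
(-19, 0, -15) [254.7 270.2]
(27, 13, -15) [277. 200.]
(27, -13, -15) [232.3 200.1]
(10, 0, -15) [254.7 227.2]
[235 200  44  23 975] [256.7 211.2]
[196 233  11  46 230] [199.9 254.8]
[306 233  12  46 249] [312.9 255.5]
[ 122  288  303   15 3187] [285.7 296. ]
```

```bash
cat >> h.py <<'E'
def piv(p,n):
    O,R,yaw=pl(); go(O+R@(np.array([47.5+p,-28,n])/1000)-[0,0,.007],yaw)
E
python3 - <<'E'
from h import *
piv(-2.9,60)
E
```

```text
go [ 0.4678 -0.3014  0.1033] t [-0.5709  0.0702  0.0994] tw 70.98
```

Request:
arm_command(deltas=[{"tx":-0.04,"ty":0.003,"tz":-0.01,"twist":0,"gripper":1},{"tx":-0.09,"ty":0.008,"tz":-0.02,"twist":7,"gripper":1},{"tx":-0.14,"ty":0.014,"tz":-0.02,"twist":15,"gripper":1},{"tx":-0.2,"ty":0.022,"tz":-0.02,"twist":24,"gripper":1},{"tx":-0.26,"ty":0.03,"tz":-0.02,"twist":33,"gripper":1},{"tx":-0.32,"ty":0.038,"tz":-0.02,"twist":42,"gripper":1},{"tx":-0.38,"ty":0.046,"tz":-0.02,"twist":51,"gripper":1},{"tx":-0.44,"ty":0.054,"tz":-0.02,"twist":60,"gripper":1},{"tx":-0.5,"ty":0.062,"tz":0,"twist":67,"gripper":1},{"tx":-0.54,"ty":0.068,"tz":0.04,"twist":71,"gripper":1},{"tx":-0.571,"ty":0.0702,"tz":0.07,"twist":71,"gripper":1},{"tx":-0.571,"ty":0.0702,"tz":0.0994,"twist":71,"gripper":1},{"tx":-0.571,"ty":0.0702,"tz":0.0994,"twist":71,"gripper":1},{"tx":-0.571,"ty":0.0702,"tz":0.0994,"twist":71,"gripper":1}])

```text
clock: 11.35
eef_pos: [0.4686, -0.3004, 0.1032]
tool_rot: [-3.135, -0.178, 0.002]
force: [-0.1, 0.3, -0.1]
finger_gap: 0.297
grip_force: 29.9
```

```bash
python3 - <<'E'
from h import *
for a in((-2.9,20),(-2.9,3),(-3,0),(-3.6,-5),(-4.3,-10.5)):piv(*a)
w=snapshot("wrist");st=get_state();R=Ro.from_rotvec(st["tool_rot"]).as_matrix();print(st["clock"],st["grip_force"])
print(proj(w,st["eef_pos"]+R@np.array([.027,0,-.015])))
h=cv2.cvtColor(w["img"],cv2.COLOR_RGB2HSV);m=((h[:,:,0]>15)&(h[:,:,0]<32)&(h[:,:,1]>90)&(h[:,:,2]>120)).astype(np.uint8)
n,_,s,c=cv2.connectedComponentsWithStats(m)
for i in range(1,n):
  if s[i,4]>60:print(s[i],c[i].round(1))
prof(w,-28,list(range(62,126,3)))
E
```

```text
go [ 0.4876 -0.2991  0.0686] t [0.0191 0.0009 0.0346] tw 0.01
go [ 0.4961 -0.2982  0.0539] t [0.0276 0.0009 0.0493] tw 0.01
go [ 0.4975 -0.298   0.0512] t [0.029  0.0009 0.0519] tw 0.01
go [ 0.4994 -0.2978  0.0466] t [0.031  0.0009 0.0566] tw 0.01
go [ 0.5016 -0.2975  0.0415] t [0.0332 0.0009 0.0617] tw 0.01
11.4 29.859991371631622
[259.27053089 198.39015112]
[  0  56  14  34 379] [ 5.7 72.6]
[234 199  46  24 766] [258.8 212.6]
[195 232  12  47 315] [199.7 255.5]
[310 233   8  45 167] [313.9 256.5]
[318 288  82  13 526] [365.7 292.2]
[129 292  44  10 273] [154.8 295.1]
[235 292  47   9 241] [262.8 294.8]
-28 [(62, np.int64(43)), (65, np.int64(42)), (68, np.int64(38)), (71, np.int64(32)), (74, np.int64(107)), (77, np.int64(175)), (80, np.int64(175)), (83, np.int64(175)), (86, np.int64(174)), (89, np.int64(175)), (92, np.int64(175)), (95, np.int64(174)), (98, np.int64(156)), (101, np.int64(172)), (104, np.int64(190)), (107, np.int64(173)), (110, np.int64(172)), (113, np.int64(179)), (116, np.int64(49)), (119, np.int64(140)), (122, np.int64(139)), (125, np.int64(140))]
```

Request:
arm_command(deltas=[{"tx":0.008,"ty":0.0009,"tz":0.015,"twist":0,"gripper":1},{"tx":0.019,"ty":0.0009,"tz":0.034,"twist":0,"gripper":1},{"tx":0.024,"ty":0.0009,"tz":0.0425,"twist":0,"gripper":1},{"tx":0.0276,"ty":0.0009,"tz":0.0493,"twist":0,"gripper":1},{"tx":0.0276,"ty":0.0009,"tz":0.0493,"twist":0,"gripper":1},{"tx":0.029,"ty":0.0009,"tz":0.0519,"twist":0,"gripper":1},{"tx":0.029,"ty":0.0009,"tz":0.0519,"twist":0,"gripper":1}])

```text
clock: 12.28
eef_pos: [0.4978, -0.2988, 0.052]
tool_rot: [3.136, 0.177, 0.0]
force: [0.2, 0.1, -1.3]
finger_gap: 0.297
grip_force: 29.9
```

```bash
python3 - <<'E'
from h import *
for a in((-3,0),(-3.6,-5),(-4.3,-10.5)):piv(*a)
st=get_state();print(st["force"],st["wrist_torque"])
E
```

```text
go [ 0.4975 -0.298   0.0512] t [-0.0002 -0.0009  0.0007] tw -0.03
go [ 0.4994 -0.2978  0.0466] t [ 0.0018 -0.0009  0.0054] tw -0.03
go [ 0.5016 -0.2975  0.0415] t [ 0.0039 -0.0009  0.0105] tw -0.03
[ 0.19368787  0.05216159 -1.27714638] [ 0.0319847   0.03710265 -0.0149943 ]
```

Request:
arm_command(deltas=[{"tx":0.0008,"ty":0,"tz":0.002,"twist":0,"gripper":1},{"tx":0.002,"ty":0,"tz":0.0047,"twist":0,"gripper":1},{"tx":0.002,"ty":0,"tz":0.0047,"twist":0,"gripper":1}])

```text
clock: 12.65
eef_pos: [0.4983, -0.2992, 0.0486]
tool_rot: [3.136, 0.179, -0.004]
force: [-5.5, -1.0, 10.7]
finger_gap: 0.302
grip_force: 30.0
```

Request:
arm_command(deltas=[{"tx":0.0008,"ty":0,"tz":0.002,"twist":0,"gripper":1},{"tx":0.0016,"ty":0,"tz":0.0036,"twist":0,"gripper":1},{"tx":0.0022,"ty":0,"tz":0.005,"twist":0,"gripper":1},{"tx":0.0022,"ty":0,"tz":0.005,"twist":0,"gripper":1}])

```text
clock: 13.15
eef_pos: [0.4989, -0.2992, 0.0464]
tool_rot: [3.135, 0.181, -0.008]
force: [-14.0, -0.9, 29.3]
finger_gap: 0.304
grip_force: 30.0
```

```bash
python3 - <<'E'
from h import *
w=snapshot("wrist");st=get_state();R=Ro.from_rotvec(st["tool_rot"]).as_matrix();print(st["clock"],st["eef_pos"],st["force"])
piv(-4.3,-10.5)
O,Rp,y=pl();print("pivot panel",(Rp.T@(st["eef_pos"]+[0,0,.007]-O)*1000).round(1))
for a in(30,20,10,0):
  c,s=np.cos(np.radians(30-a)),np.sin(np.radians(30-a))
  # block-top terminal edge (23,9) from centre, centre (4,-1) from pivot (h,v)
  h,v=27,8;H,V=c*h-s*v,s*h+c*v
  print(a,proj(w,st["eef_pos"]+R@np.array([H,0,-(V+7)])/1) if 0 else proj(w,st["eef_pos"]+R@(np.array([H,0,-(V+7)])/1000)))
h=cv2.cvtColor(w["img"],cv2.COLOR_RGB2HSV);m=((h[:,:,0]>15)&(h[:,:,0]<32)&(h[:,:,1]>90)&(h[:,:,2]>100)).astype(np.uint8)
n,_,s,c=cv2.connectedComponentsWithStats(m)
for i in range(1,n):
  if s[i,4]>60 and 100<s[i,1]<232:print(s[i],c[i].round(1))
save(w,"w6.png",(190,130,330,250),5)
E
```

```text
13.2 [ 0.49894018 -0.29917878  0.04640199] [-13.7858012   -0.92339351  29.71984398]
go [ 0.5016 -0.2975  0.0415] t [ 0.0028 -0.0013  0.0049] tw 0.09
pivot panel [ 43.2 -29.3  -4.9]
30 [258.60489764 198.73224208]
20 [258.66126303 204.23576529]
10 [258.71034024 211.11812734]
0 [258.7494563  219.17010849]
[234 213  46  16 715] [256.1 220.3]
```

Request:
arm_command(deltas=[{"tx":-0.001,"ty":0,"tz":-0.002,"twist":0,"gripper":1},{"tx":-0.001,"ty":0,"tz":-0.002,"twist":0,"gripper":0.05},{"tx":-0.001,"ty":0,"tz":-0.002,"twist":0,"gripper":0.05},{"tx":-0.001,"ty":0,"tz":-0.002,"twist":0,"gripper":0.05},{"tx":-0.001,"ty":0,"tz":-0.002,"twist":0,"gripper":0.05}])

```text
clock: 13.82
eef_pos: [0.501, -0.2981, 0.0436]
tool_rot: [-3.136, -0.178, 0.0]
force: [0.6, 0.5, -1.0]
finger_gap: 0.47
grip_force: 0.0
```

```bash
python3 - <<'E'
from h import *
w=snapshot("wrist");st=get_state();R=Ro.from_rotvec(st["tool_rot"]).as_matrix();print(st["clock"],st["eef_pos"],st["force"],st["finger_gap"])
O,Rp,y=pl()
h=cv2.cvtColor(w["img"],cv2.COLOR_RGB2HSV);m=((h[:,:,0]>15)&(h[:,:,0]<32)&(h[:,:,1]>90)&(h[:,:,2]>100)).astype(np.uint8)
n,_,s,c=cv2.connectedComponentsWithStats(m)
for i in range(1,n):
  if s[i,4]>60 and 100<s[i,1]<232:print(s[i],c[i].round(1))
# home: block top end at x: lower wall 22 -> 22+46=68 ; or upper 71, z=-4
for x in(66,68,69,70,71):print(x,proj(w,O+Rp@[x/1000,-.028,-.004]).round(1))
E
```

```text
13.875 [ 0.50097639 -0.29813853  0.04363737] [-0.88200201  0.76451779  0.12820193] 0.4725325240278006
[234 218  48  17 736] [257.3 226.3]
66 [257.6 219.3]
68 [257.7 217.1]
69 [257.7 215.9]
70 [257.7 214.8]
71 [257.7 213.6]
```

Request:
arm_command(deltas=[{"tx":0,"ty":0,"tz":-0.01,"twist":0,"gripper":0.05},{"tx":0,"ty":0,"tz":-0.04,"twist":0,"gripper":0.05},{"tx":0,"ty":0,"tz":-0.09,"twist":0,"gripper":0.5},{"tx":0,"ty":0,"tz":-0.14,"twist":0,"gripper":1},{"tx":0,"ty":0,"tz":-0.17,"twist":0,"gripper":1},{"tx":0,"ty":0,"tz":-0.17,"twist":0,"gripper":1},{"tx":0,"ty":0,"tz":-0.17,"twist":0,"gripper":1}])

```text
clock: 14.75
eef_pos: [0.5003, -0.2977, 0.2134]
tool_rot: [-3.135, -0.178, 0.002]
force: [-0.1, -0.4, -0.9]
finger_gap: 0.03
grip_force: 0.0
```

```bash
python3 - <<'E'
from h import *
w=snapshot("wrist");O,R,y=pl();c=proj(w,O+R@[.06,-.028,0]).astype(int)
save(w,"w7.png",(c[0]-70,c[1]-55,c[0]+70,c[1]+50),5.5);print(c)
k=lambda q:((proj(w,O+R@(np.array(q)/1000))-[c[0]-70,c[1]-55]+.5)*5.5).round(0)
for q in((22,-15,-4),(68,-15,-4),(68,-41,-4),(22,-41,-4),(73,-28,-4),(22,-28,0)):print(q,k(q))
for a in((109,-28,20),(109,-28,2),(92,-28,2)):lead(*a,sgn=-1)
E
```

```text
[257 170]
(22, -15, -4) [334. 420.]
(68, -15, -4) [329. 268.]
(68, -41, -4) [452. 268.]
(22, -41, -4) [446. 420.]
(73, -28, -4) [391. 249.]
(22, -28, 0) [390. 432.]
go [ 0.5525 -0.2917  0.1078] t [0.053  0.0004 0.1048] tw -0.02
go [ 0.5614 -0.2907  0.0922] t [0.062  0.0004 0.1203] tw -0.02
go [ 0.5468 -0.2924  0.0837] t [0.0473 0.0005 0.1289] tw -0.02
```

View pics/w7.png

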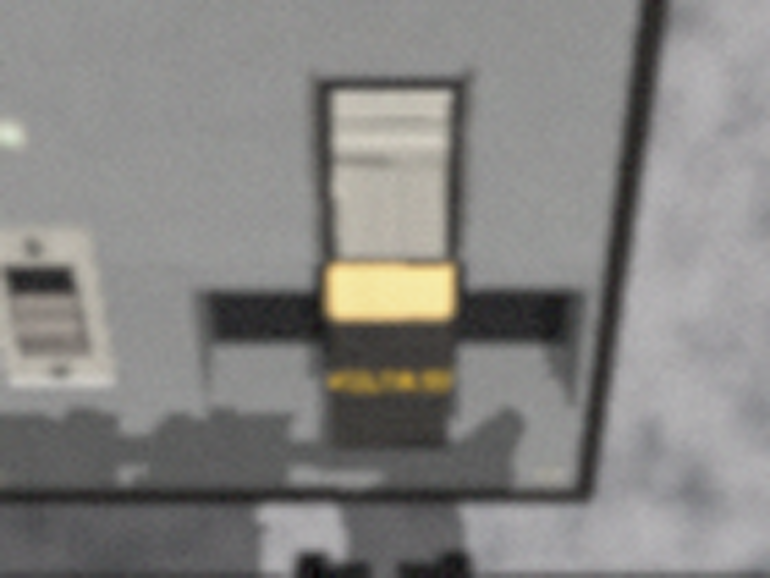

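The crop shows the battery in the bay with the tan (terminal) end up-slope: top edge at row 262 and plain end at row 447. Home would be rows 268 and 420, so the plain end is still riding high. I'll fit its pitch.

```bash
python3 - <<'E'
from h import *
from scipy.optimize import least_squares
w=snapshot("wrist");O,R,y=pl();o=np.array([187,115])
k=lambda q:((proj(w,O+R@(np.array(q)/1000))-o+.5)*5.5)
obs=np.array([(325,262),(457,262),(447,447),(330,447)])
def corners(p):
    x,z,a,yc=p;a=np.radians(a*10);d=np.array([np.cos(a),0,-np.sin(a)])*46
    P=np.array([x,0,z]);return [P+d+[0,yc+13,0],P+d+[0,yc-13,0],P+[0,yc-13,0],P+[0,yc+13,0]]
f=lambda p:(np.array([k(c) for c in corners(p)])-obs).ravel()
r=least_squares(f,[22,0,0,-28]);print(r.x,r.fun.round(1))
for a in(0,.5,1,1.5):
  r=least_squares(lambda p:f([p[0],p[1],a,p[2]]),[22,0,-28]);print(a,r.x.round(1),r.cost.round(1))
E
```

```text
[ 34.04230851  16.21899913   1.0137222  -27.44891756] [-0.1  0.  -1.9  0.1  2.3 -0.  -0.2 -0.1]
0 [ 51.4  31.1 -27.4] 119.7
0.5 [ 42.5  23.5 -27.4] 28.5
1 [ 34.3  16.4 -27.4] 4.5
1.5 [ 27.   10.  -27.5] 18.7
```

```bash
python3 - <<'E'
from h import *
from scipy.optimize import least_squares
w=snapshot("wrist");O,R,y=pl();o=np.array([187,115])
k=lambda q:((proj(w,O+R@(np.array(q)/1000))-o+.5)*5.5)[1]
def g(p):
    x,a=p[0],np.radians(p[1]);z=-22+18*np.cos(a)+46*np.sin(a)
    return [k((x,-28,z))-447,k((x+46*np.cos(a),-28,z-46*np.sin(a)))-262]
r=least_squares(g,[22,5]);x,a=r.x[0],np.radians(r.x[1]);z=-22+18*np.cos(a)+46*np.sin(a)
print(r.x,r.fun,"plain top",x,z,"plain bottom",x-18*np.sin(a),z-18*np.cos(a),"term top",x+46*np.cos(a),z-46*np.sin(a))
E
```

```text
[24.26022777 14.66243562] [-7.38964445e-13  7.38964445e-13] plain top 24.26022777209839 7.057501938591031 plain bottom 19.704000670197015 -10.356308517363157 term top 68.76218782620353 -4.586189544045812
```

```bash
python3 - <<'E'
from h import *
for a in((33,-28,30),(33,-28,9),(33,-28,-3.5)):lead(*a)
E
```

```text
go [ 0.4632 -0.3019  0.0785] t [-0.0368  0.0004  0.1339] tw -0.02
go [ 0.4737 -0.3007  0.0603] t [-0.0262  0.0005  0.1521] tw -0.02
go [ 0.4799 -0.3     0.0495] t [-0.02    0.0005  0.1629] tw -0.02
```

Request:
arm_command(deltas=[{"tx":-0.02,"ty":0,"tz":0.03,"twist":0,"gripper":1},{"tx":-0.037,"ty":0,"tz":0.08,"twist":0,"gripper":1},{"tx":-0.037,"ty":0,"tz":0.12,"twist":0,"gripper":1},{"tx":-0.037,"ty":0,"tz":0.134,"twist":0,"gripper":1},{"tx":-0.032,"ty":0,"tz":0.143,"twist":0,"gripper":1},{"tx":-0.026,"ty":0,"tz":0.152,"twist":0,"gripper":1},{"tx":-0.023,"ty":0,"tz":0.157,"twist":0,"gripper":1},{"tx":-0.0215,"ty":0,"tz":0.16,"twist":0,"gripper":1},{"tx":-0.0215,"ty":0,"tz":0.16,"twist":0,"gripper":1}])

```text
clock: 16.02
eef_pos: [0.4798, -0.3008, 0.0543]
tool_rot: [3.136, 0.178, 0.001]
force: [0.1, -0.4, -0.5]
finger_gap: 0.006
grip_force: 0.0
```

```bash
python3 - <<'E'
from h import *
lead(33,-28,-3.5);st=get_state();print(st["force"])
O,R,y=pl();c=np.array([np.cos(np.radians(y)),np.sin(np.radians(y)),0]);print(R.T@(st["eef_pos"]+.0095*c-O)*1000)
E
```

```text
go [ 0.4799 -0.3     0.0495] t [ 0.0001 -0.0008  0.0048] tw 0.0
[ 0.14404828 -0.38649741 -0.48617468]
[ 35.30095679 -28.75891444   0.74179306]
```

Request:
arm_command(deltas=[{"tx":0.0,"ty":-0.0005,"tz":0.002,"twist":0,"gripper":1},{"tx":0.001,"ty":-0.0005,"tz":0.004,"twist":0,"gripper":1},{"tx":0.001,"ty":-0.0005,"tz":0.005,"twist":0,"gripper":1},{"tx":0.001,"ty":-0.0005,"tz":0.0055,"twist":0,"gripper":1},{"tx":0.001,"ty":-0.0005,"tz":0.0055,"twist":0,"gripper":1}])

```text
clock: 16.65
eef_pos: [0.4807, -0.3002, 0.0492]
tool_rot: [3.136, 0.177, 0.001]
force: [-0.5, 0.7, 5.3]
finger_gap: 0.005
grip_force: 2.1
```

```bash
cat > t.py <<'E'
from h import *
st=get_state();print(st["clock"],st["force"])
O,R,y=pl();c=np.array([np.cos(np.radians(y)),np.sin(np.radians(y)),0]);print("lead+",R.T@(st["eef_pos"]+.0095*c-O)*1000,"lead-",R.T@(st["eef_pos"]-.0095*c-O)*1000)
E
python3 t.py
```

```text
16.65 [-0.51614373  0.7211949   5.3047409 ]
lead+ [ 33.55102085 -28.34054561  -4.16590825] lead- [ 17.09653817 -28.34054561   5.33409175]
```

Request:
arm_command(deltas=[{"tx":-0.006,"ty":0,"tz":-0.01,"twist":0,"gripper":1},{"tx":-0.01,"ty":0,"tz":-0.05,"twist":0,"gripper":1},{"tx":0.0,"ty":0,"tz":-0.1,"twist":0,"gripper":1},{"tx":0.018,"ty":0,"tz":-0.15,"twist":0,"gripper":1},{"tx":0.019,"ty":0,"tz":-0.164,"twist":0,"gripper":1},{"tx":0.019,"ty":0,"tz":-0.164,"twist":0,"gripper":1},{"tx":0.019,"ty":0,"tz":-0.164,"twist":0,"gripper":1}])

```text
clock: 17.52
eef_pos: [0.4977, -0.2971, 0.2106]
tool_rot: [-3.133, -0.177, 0.005]
force: [-0.7, -0.8, -0.3]
finger_gap: 0.0
grip_force: 0.0
```

```bash
python3 - <<'E'
from h import *
w=snapshot("wrist");prof(w,-28,list(range(6,84,2)),-4)
prof(w,-36,list(range(6,84,2)),-4)
save(w,"w8.png",(187,115,327,220),5.5)
for a in((109,-28,20),(109,-28,2),(92,-28,2)):lead(*a,sgn=-1)
print(get_state()["eef_pos"])
E
```

```text
-28 [(6, np.int64(93)), (8, np.int64(91)), (10, np.int64(91)), (12, np.int64(99)), (14, np.int64(116)), (16, np.int64(132)), (18, np.int64(139)), (20, np.int64(132)), (22, np.int64(112)), (24, np.int64(84)), (26, np.int64(62)), (28, np.int64(53)), (30, np.int64(53)), (32, np.int64(55)), (34, np.int64(62)), (36, np.int64(75)), (38, np.int64(86)), (40, np.int64(85)), (42, np.int64(70)), (44, np.int64(58)), (46, np.int64(55)), (48, np.int64(55)), (50, np.int64(64)), (52, np.int64(102)), (54, np.int64(161)), (56, np.int64(198)), (58, np.int64(207)), (60, np.int64(208)), (62, np.int64(209)), (64, np.int64(212)), (66, np.int64(209)), (68, np.int64(171)), (70, np.int64(139)), (72, np.int64(160)), (74, np.int64(174)), (76, np.int64(176)), (78, np.int64(176)), (80, np.int64(175)), (82, np.int64(175))]
-36 [(6, np.int64(91)), (8, np.int64(90)), (10, np.int64(92)), (12, np.int64(101)), (14, np.int64(118)), (16, np.int64(134)), (18, np.int64(140)), (20, np.int64(135)), (22, np.int64(117)), (24, np.int64(88)), (26, np.int64(64)), (28, np.int64(54)), (30, np.int64(54)), (32, np.int64(57)), (34, np.int64(63)), (36, np.int64(77)), (38, np.int64(90)), (40, np.int64(85)), (42, np.int64(69)), (44, np.int64(58)), (46, np.int64(56)), (48, np.int64(56)), (50, np.int64(63)), (52, np.int64(100)), (54, np.int64(160)), (56, np.int64(200)), (58, np.int64(210)), (60, np.int64(210)), (62, np.int64(211)), (64, np.int64(213)), (66, np.int64(208)), (68, np.int64(167)), (70, np.int64(136)), (72, np.int64(159)), (74, np.int64(175)), (76, np.int64(175)), (78, np.int64(175)), (80, np.int64(175)), (82, np.int64(175))]
go [ 0.5525 -0.2917  0.1078] t [0.0553 0.0012 0.1024] tw -0.04
go [ 0.5614 -0.2907  0.0922] t [0.0644 0.0012 0.118 ] tw -0.04
go [ 0.5468 -0.2924  0.0837] t [0.0497 0.0013 0.1265] tw -0.04
[ 0.49773198 -0.29709463  0.21042811]
```

The battery now lies flat from x 23 to 68.5 on the panel. The tool can't tilt, so its flat tip can't reach behind the ridge. I'll press on the ridge top and drag it down by friction.

```bash
python3 - <<'E'
from h import *
for a in((105.5,-28,15),(105.5,-28,5.5),(105.5,-28,3)):lead(*a)
E
```

```text
go [ 0.5331 -0.2939  0.1017] t [0.0358 0.0012 0.1086] tw -0.04
go [ 0.5378 -0.2934  0.0935] t [0.0406 0.0013 0.1168] tw -0.04
go [ 0.539  -0.2933  0.0913] t [0.0419 0.0013 0.1189] tw -0.04
```

Request:
arm_command(deltas=[{"tx":0.02,"ty":0.001,"tz":0.03,"twist":0,"gripper":1},{"tx":0.036,"ty":0.001,"tz":0.08,"twist":0,"gripper":1},{"tx":0.036,"ty":0.001,"tz":0.108,"twist":0,"gripper":1},{"tx":0.036,"ty":0.001,"tz":0.108,"twist":0,"gripper":1},{"tx":0.0406,"ty":0.001,"tz":0.1168,"twist":0,"gripper":1},{"tx":0.0413,"ty":0.001,"tz":0.118,"twist":0,"gripper":1},{"tx":0.0413,"ty":0.001,"tz":0.118,"twist":0,"gripper":1}])

```text
clock: 18.45
eef_pos: [0.541, -0.2947, 0.0954]
tool_rot: [3.135, 0.178, 0.002]
force: [0.7, -1.1, 0.7]
finger_gap: 0.006
grip_force: 0.0
```

```bash
python3 t.py
```

```text
18.45 [ 0.65817014 -1.11170929  0.67835772]
lead+ [109.09632204 -29.66181859   5.65235006] lead- [ 92.64183937 -29.66181859  15.15235006]
```

Request:
arm_command(deltas=[{"tx":-0.002,"ty":-0.0015,"tz":0.001,"twist":0,"gripper":1},{"tx":-0.002,"ty":-0.0015,"tz":0.001,"twist":0,"gripper":1},{"tx":-0.002,"ty":-0.0015,"tz":0.001,"twist":0,"gripper":1}])

```text
clock: 18.82
eef_pos: [0.5384, -0.2931, 0.0938]
tool_rot: [3.136, 0.178, 0.0]
force: [-0.1, -0.1, -0.6]
finger_gap: 0.005
grip_force: 0.0
```

```bash
python3 t.py
```

```text
18.825 [-0.10505651 -0.10545341 -0.64385243]
lead+ [106.19563312 -27.76758008   5.42459962] lead- [ 89.74115045 -27.76758008  14.92459962]
```

Request:
arm_command(deltas=[{"tx":0.0004,"ty":0,"tz":0.0015,"twist":0,"gripper":1},{"tx":0.0009,"ty":0,"tz":0.003,"twist":0,"gripper":1},{"tx":0.0009,"ty":0,"tz":0.003,"twist":0,"gripper":1}])

```text
clock: 19.2
eef_pos: [0.539, -0.2932, 0.092]
tool_rot: [3.136, 0.178, -0.001]
force: [-3.2, 0.3, 8.9]
finger_gap: 0.006
grip_force: 4.7
```

```bash
python3 t.py
```

```text
19.2 [-3.21193196  0.33811855  8.86292311]
lead+ [105.78176646 -27.97710759   3.62735038] lead- [ 89.32728379 -27.97710759  13.12735038]
```

Request:
arm_command(deltas=[{"tx":0.0003,"ty":0,"tz":0.0006,"twist":0,"gripper":1},{"tx":-0.0014,"ty":0,"tz":0.0019,"twist":0,"gripper":1},{"tx":-0.003,"ty":0,"tz":0.0028,"twist":0,"gripper":1}])

```text
clock: 19.58
eef_pos: [0.5362, -0.2936, 0.0902]
tool_rot: [3.136, 0.178, 0.0]
force: [-3.5, 2.6, 13.6]
finger_gap: 0.003
grip_force: 7.0
```

```bash
python3 t.py
```

```text
19.575 [-3.54835369  2.57000511 13.6464835 ]
lead+ [102.44589046 -28.04168758   3.44852912] lead- [ 85.99140779 -28.04168758  12.94852912]
```

Request:
arm_command(deltas=[{"tx":-0.0016,"ty":0,"tz":0.0009,"twist":0,"gripper":1},{"tx":-0.003,"ty":0,"tz":0.0017,"twist":0,"gripper":1}])

```text
clock: 19.82
eef_pos: [0.5322, -0.294, 0.0872]
tool_rot: [3.136, 0.178, -0.003]
force: [-0.0, 1.2, 0.2]
finger_gap: 0.007
grip_force: 0.0
```

```bash
python3 t.py
```

```text
19.825 [-0.00684669  1.1860189   0.19207444]
lead+ [ 97.47721272 -27.96542188   2.88697172] lead- [ 81.02273005 -27.96542188  12.38697172]
```

Request:
arm_command(deltas=[{"tx":-0.004,"ty":0,"tz":-0.01,"twist":0,"gripper":1},{"tx":-0.02,"ty":0,"tz":-0.05,"twist":0,"gripper":1},{"tx":-0.032,"ty":0,"tz":-0.1,"twist":0,"gripper":1},{"tx":-0.032,"ty":0,"tz":-0.123,"twist":0,"gripper":1},{"tx":-0.032,"ty":0,"tz":-0.123,"twist":0,"gripper":1},{"tx":-0.032,"ty":0,"tz":-0.123,"twist":0,"gripper":1}])

```text
clock: 20.58
eef_pos: [0.501, -0.2967, 0.2081]
tool_rot: [-3.135, -0.178, 0.002]
force: [-0.1, -0.7, -0.9]
finger_gap: 0.004
grip_force: 0.0
```

```bash
python3 - <<'E'
from h import *
w=snapshot("wrist");prof(w,-28,list(range(54,126,3)),0.8);print(get_state()["eef_pos"])
E
```

```text
-28 [(54, np.int64(62)), (57, np.int64(124)), (60, np.int64(194)), (63, np.int64(196)), (66, np.int64(180)), (69, np.int64(177)), (72, np.int64(177)), (75, np.int64(177)), (78, np.int64(176)), (81, np.int64(176)), (84, np.int64(170)), (87, np.int64(168)), (90, np.int64(179)), (93, np.int64(180)), (96, np.int64(180)), (99, np.int64(191)), (102, np.int64(160)), (105, np.int64(57)), (108, np.int64(42)), (111, np.int64(42)), (114, np.int64(44)), (117, np.int64(90)), (120, np.int64(141)), (123, np.int64(144))]
[ 0.500835   -0.2965042   0.20754511]
```

The keeper's edges are now at x≈64 and 103, so it is shut over the battery. Next is the power slide.

```bash
python3 - <<'E'
from h import *
for a in((46,45,20),(46,45,2.3),(62.5,45,2.3)):lead(*a)
E
```

```text
go [ 0.4711 -0.2275  0.0763] t [-0.0215 -0.0716  0.1314] tw -0.01
go [ 0.4799 -0.2265  0.061 ] t [-0.0126 -0.0716  0.1467] tw -0.01
go [ 0.4941 -0.2249  0.0692] t [ 0.0017 -0.0716  0.1385] tw -0.01
```

Request:
arm_command(deltas=[{"tx":-0.01,"ty":-0.04,"tz":0.02,"twist":0,"gripper":1},{"tx":-0.0215,"ty":-0.0716,"tz":0.06,"twist":0,"gripper":1},{"tx":-0.0215,"ty":-0.0716,"tz":0.11,"twist":0,"gripper":1},{"tx":-0.0215,"ty":-0.0716,"tz":0.1314,"twist":0,"gripper":1},{"tx":-0.0215,"ty":-0.0716,"tz":0.1314,"twist":0,"gripper":1},{"tx":-0.016,"ty":-0.0716,"tz":0.1407,"twist":0,"gripper":1},{"tx":-0.014,"ty":-0.0716,"tz":0.1443,"twist":0,"gripper":1},{"tx":-0.014,"ty":-0.0716,"tz":0.1443,"twist":0,"gripper":1},{"tx":-0.014,"ty":-0.0716,"tz":0.1443,"twist":0,"gripper":1}])

```text
clock: 21.75
eef_pos: [0.4798, -0.2279, 0.0653]
tool_rot: [3.136, 0.178, 0.001]
force: [-0.5, -0.5, 0.3]
finger_gap: 0.002
grip_force: 0.0
```

```bash
python3 t.py; python3 -c "
from h import *
lead(46,45,2.3);lead(62.5,45,2.3)"
```

```text
21.75 [-0.46877287 -0.52249072  0.26839852]
lead+ [47.85768138 43.67397939  6.14787186] lead- [31.40319871 43.67397939 15.64787186]
go [ 0.4799 -0.2265  0.061 ] t [ 0.0003 -0.0013  0.0043] tw -0.01
go [ 0.4941 -0.2249  0.0692] t [ 0.0146 -0.0013 -0.004 ] tw -0.01
```

Request:
arm_command(deltas=[{"tx":0.0,"ty":-0.001,"tz":0.0025,"twist":0,"gripper":1},{"tx":0.0,"ty":-0.001,"tz":0.004,"twist":0,"gripper":1},{"tx":0.0,"ty":-0.001,"tz":0.004,"twist":0,"gripper":1}])

```text
clock: 22.12
eef_pos: [0.4793, -0.2266, 0.0607]
tool_rot: [-3.136, -0.177, 0.0]
force: [-0.2, 1.2, -0.1]
finger_gap: 0.002
grip_force: 0.0
```

```bash
python3 t.py; python3 -c "
from h import *
lead(62.5,45,2.3)"
```

```text
22.125 [-0.17297133  1.2171041  -0.13200543]
lead+ [45.2744479  44.94153108  2.32972948] lead- [28.81996523 44.94153108 11.82972948]
go [ 0.4941 -0.2249  0.0692] t [ 0.0149 -0.0001 -0.0086] tw -0.02
```

Request:
arm_command(deltas=[{"tx":0.004,"ty":0,"tz":-0.0023,"twist":0,"gripper":1},{"tx":0.008,"ty":0,"tz":-0.0046,"twist":0,"gripper":1},{"tx":0.011,"ty":0,"tz":-0.0063,"twist":0,"gripper":1},{"tx":0.0135,"ty":0,"tz":-0.0078,"twist":0,"gripper":1},{"tx":0.015,"ty":0,"tz":-0.0087,"twist":0,"gripper":1},{"tx":0.0155,"ty":0,"tz":-0.009,"twist":0,"gripper":1},{"tx":0.0155,"ty":0,"tz":-0.009,"twist":0,"gripper":1}])

```text
clock: 23.0
eef_pos: [0.4915, -0.2244, 0.0686]
tool_rot: [-3.134, -0.179, 0.011]
force: [-7.7, -3.8, -4.9]
finger_gap: 0.008
grip_force: 3.9
```

```bash
python3 t.py
```

```text
23.0 [-7.69275092 -3.76143254 -4.85936636]
lead+ [59.93111177 45.7495843   2.99172552] lead- [43.47662909 45.7495843  12.49172552]
```

Request:
arm_command(deltas=[{"tx":-0.006,"ty":0,"tz":0.002,"twist":0,"gripper":1},{"tx":-0.012,"ty":0,"tz":-0.02,"twist":0,"gripper":1},{"tx":-0.01,"ty":0.02,"tz":-0.07,"twist":0,"gripper":1},{"tx":0.0,"ty":0.05,"tz":-0.12,"twist":0,"gripper":1},{"tx":0.005,"ty":0.06,"tz":-0.14,"twist":0,"gripper":1},{"tx":0.005,"ty":0.06,"tz":-0.14,"twist":0,"gripper":1},{"tx":0.005,"ty":0.06,"tz":-0.14,"twist":0,"gripper":1}])

```text
clock: 23.88
eef_pos: [0.5058, -0.2828, 0.2086]
tool_rot: [-3.135, -0.178, 0.002]
force: [-0.3, -0.1, -0.8]
finger_gap: 0.005
grip_force: 0.0
```

```bash
python3 - <<'E'
from h import *
w=snapshot("wrist");O,R,y=pl();c=proj(w,O+R@[.07,.0,0]).astype(int)
save(w,"w9.png",(c[0]-75,c[1]-60,c[0]+75,c[1]+50),5.2)
k=lambda q:((proj(w,O+R@(np.array(q)/1000))-[c[0]-75,c[1]-60]+.5)*5.2).round(0)
for q in((92,-28,4),(104,-28,4),(62,-28,.8),(56,45,4),(64,45,4),(22,-28,-4)):print(q,k(q))
E
```

```text
(92, -28, 4) [528. 247.]
(104, -28, 4) [530. 200.]
(62, -28, 0.8) [522. 344.]
(56, 45, 4) [196. 373.]
(64, 45, 4) [191. 347.]
(22, -28, -4) [516. 451.]
```

View pics/w9.png

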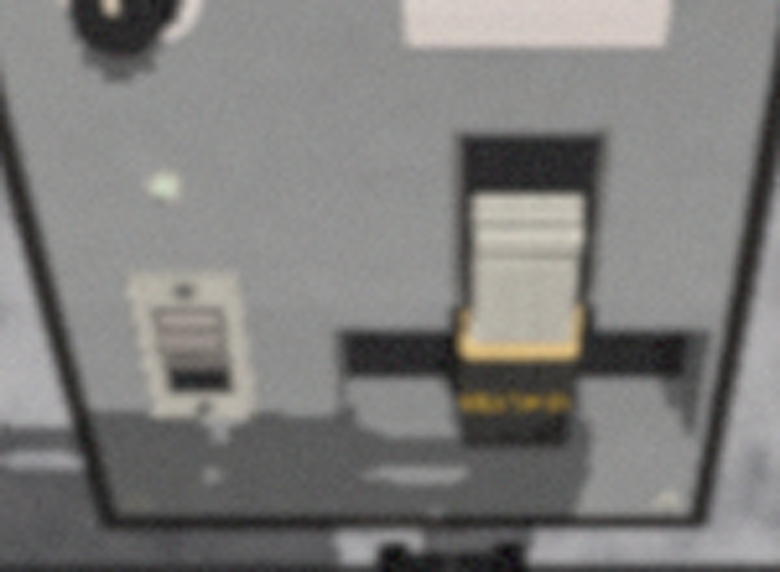

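The final view shows the battery home at (515,400) with the keeper shut over its terminal end, lower edge at row 347. The power slide is at the upper end of its bezel (190,335), with the dark gap below it.

```bash
python3 -c "
from rig import job_done
print(job_done())"
```

```text
the job is handed in; nothing more can be done
None
```

The battery lies flat in the bay with its terminals up-slope, the keeper is shut over it, the amplifier was switched on last, and the job is handed in at about 24 s on the robot clock.

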